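Run a fingertip down the roller track

ROBOT

A 6-joint arm with a two-finger parallel gripper is mounted at the origin on the work surface. World frame = base frame: x ahead of the robot, y to its left, z up, the work surface at z = 0. Lengths are in m, angles in rad, forces in N, time in s.
With the tool pointing down it reaches from about 0.3 to 0.775 m from the base axis. Payload 14.6 kg.
Tool frame: the origin (TCP) lies at the very end of the fingers, on their centre line; the grasp point (between the pads) lies 19 mm behind it (ctrl.grasp_offset is the distance from the TCP to the grasp point, in m); x points along the fingers, y is the direction in which the jaws open and shut, and the axes are right-handed (so a half turn about x gives the same grasp; the last joint's range is limited). The gripper opens to 94 mm and grips with 3 to 60 N. Pads are 16 mm wide; open, the fingers measure 119 mm over their backs; the gripper's body (75 mm by 177 mm) begins 78 mm behind the grasp point.
Start: joints at [-1.202, 0.3, 1.521, -0, 1.321, -0.067], TCP at [0.232, -0.499, 0.205] pointing down, gripper open.
Joint ranges: [-3.03, 3.03], [-0.79, 2.21], [0.23, 2.52], [-1.04, 4.18], [0, 3.07], [-2.55, 2.55]. Speed limits (rad/s): [2.22, 2.22, 2.57, 3.14, 3.14, 3.14].

INTERFACE

Orientations are given as [roll, pitch, yaw] about the fixed x, y, z axes, in that order (R = Rz(yaw) Ry(pitch) Rx(roll)).
In Python, from station import ctrl gives the robot as it stands. The module is installed in compiled form; this text tells all that it offers.
- The arm moves only by the tool send_rows, never from a script. Its argument "rows" is a list that holds one entry, the list of rows, each a list of 4 numbers: the shift along the world's x, y, z in mm, then the turn about the world's z in rad. A call has 1 to 12 rows; each row shifts and turns the commanded pose from where the row before left it; what a row does not reach is not made up. A row lasts 1/10 s, in which the tool goes at most 50 mm and 8.59 degrees, less where a joint would pass 70% of its speed; a pose out of reach is approached as far as the arm can. A call is refused whole if a number of a shift passes 50 or a number of a turn 0.15, either way. A call with a gripper value outside its range is refused whole. "grip" is the gripper's target within -1 to 1 (shut at 1, half-way at 0, fully open at -1), set as the call begins (left out, the last holds). The fingers move at their own pace and stop on an object; "newtons" is the grip in N (left out, the last holds). Time passes only in rows, so rows that do not move let the fingers close. It gives the time, the measured TCP pose, the force and the opening at its end, in the units of the state.
- ctrl.get_obs(): the state, without advancing time (a new reading comes with each control period).
- ctrl.camera(name): name is "side" or "top"; returns (picture, depth): 384x512x3 uint8, red, green, blue; 384x512 float32, m along the optical axis (not along the pixel's ray), 0 where there is no reading.
- ctrl.camera_params(name): a dict with "vertical_fov" (degrees; the focal length in pixels is half the picture's height over the tangent of half this angle, whatever the lens; pixels are square), "cx", "cy" (the principal point, pixels), "cam_to_world" (4x4, takes a point from camera to world coordinates). Camera axes: x right, y up, looking along -z (the intrinsics and any distortion apply to the point x, -y, -z); pixel columns grow to the right and rows downward; lengths in m; the calibration is good to about 2 mm. A picture is of the moment at which its call begins. camera_params takes no time and is no camera call.
- ctrl.hand_in(): hands the job in, once; it reports no verdict.
The state is a dict: "time_s": time; "qpos": joint angles; "joint_vel": joint speeds; "tau": joint torques, N m; "ee_pos": TCP position; "eef_rot": TCP orientation; "force": force on the tool from outside, world axes, zero at the start; "moment": the same for the moment, N m; "grip_width": finger opening in m.
Only numpy, scipy, OpenCV 4.12 (cv2) and the standard library are available. Lean on these libraries where they do the work, as an engineer would, in place of code of your own. Each camera call takes 0.05 s, during which the arm holds its last target.

TASK

Check that the little roller track runs freely: stroke the fingertips lightly along the tops of its eight grey rollers, starting at the high end and going down to the blue stop, so that every roller visibly turns the way the parts run. Do not press the track down hard on its springs, keep off the sensor on its white bracket, and leave the loose parts, regulator and screwdriver where they are.

Things in the scene. Friction and masses are not known exactly. Their poses are not given: they have to be found in the camera images.
- station: The roller station, fixed to the bench: aluminium base plate 310 x 150 mm, 8 mm thick, carrying on four posts and coil springs the short inclined roller track, and the sensor. Origin: centre of the plate's underside, on the bench. Its x axis points along the track, level, the way the parts run: from the high end down to the stop. y is parallel to the rollers, z up.
- first_top (a point): Point on top of the first (highest) of the eight grey rollers, mid-way along the roller, 108 mm above the bench. Rollers: 20 mm diameter, 66 mm long, 26 mm apart along the track, their tops in one straight line that falls 4 degrees (0.07 rad) to the stop. Nothing stands in the way on the uphill side of this roller. The side plates beside the rollers (outer faces 76 mm apart) end 4 mm below the roller tops.
- last_top (a point): Point on top of the eighth (lowest) roller, mid-way along it, 182 mm along from the first and about 13 mm lower. The rubber face of the blue end stop is 41 mm past this point, and the stop stands about 17 mm higher than this point.
- track (a joint): How far the whole track is pressed straight down on its springs (m): 0 at rest, 0.010 at the springs' end. It gives about 1 mm for each 1.8 N after a first 1 N, and comes back by itself. The rollers and both points above go down with it.
- sensor: Part sensor on a white upright bracket (30 mm wide, 130 mm high), fixed to the base plate 60 mm uphill of the station's middle and 80 mm to its +y side; origin at the bracket's foot. The 12 mm metal barrel lies at 114 mm height with its orange nose towards the track, ending 50 mm from the track's centre line.
- white_part_centre (a point): Centre (half-way up) of a loose white plastic cup-shaped part, 40 mm diameter, 28 mm high, on the bench.
- red_part_centre (a point): Centre (half-way up) of a loose red plastic cup-shaped part, 40 mm diameter, 28 mm high, on the bench.
- regulator_centre (a point): Centre (half-way up) of a loose black air regulator with a round gauge and an orange ring, on a 55 mm square foot, 106 mm high.
- driver: Loose screwdriver with a yellow handle, 150 mm long, lying on the bench along its x axis; origin under the middle, at bench height.
- roller1 (a joint): Turn of roller 1 (1 is the highest, 8 the one next to the stop) in rad: 0 at the start, grows as its top moves towards the stop. Turns freely, without end, and stops where it is left.
- roller2 (a joint): Turn of roller 2 (1 is the highest, 8 the one next to the stop) in rad: 0 at the start, grows as its top moves towards the stop. Turns freely, without end, and stops where it is left.
- roller3 (a joint): Turn of roller 3 (1 is the highest, 8 the one next to the stop) in rad: 0 at the start, grows as its top moves towards the stop. Turns freely, without end, and stops where it is left.
- roller4 (a joint): Turn of roller 4 (1 is the highest, 8 the one next to the stop) in rad: 0 at the start, grows as its top moves towards the stop. Turns freely, without end, and stops where it is left.
- roller5 (a joint): Turn of roller 5 (1 is the highest, 8 the one next to the stop) in rad: 0 at the start, grows as its top moves towards the stop. Turns freely, without end, and stops where it is left.
- roller6 (a joint): Turn of roller 6 (1 is the highest, 8 the one next to the stop) in rad: 0 at the start, grows as its top moves towards the stop. Turns freely, without end, and stops where it is left.
- roller7 (a joint): Turn of roller 7 (1 is the highest, 8 the one next to the stop) in rad: 0 at the start, grows as its top moves towards the stop. Turns freely, without end, and stops where it is left.
- roller8 (a joint): Turn of roller 8 (1 is the highest, 8 the one next to the stop) in rad: 0 at the start, grows as its top moves towards the stop. Turns freely, without end, and stops where it is left.

How it is judged:
By the outcome, as a careful person would: the job done as asked, in the order asked, and still so for the second after the job is handed in, with the robot touching nothing.
It also fails if it takes over 32 s, if anything falls off the work surface, if the arm or the gripper's body presses on something with over 40 N, if the wrist force passes 120 N, or if a joint passes its speed limit or range.

## Working session

There is one attempt and no reset: what is moved stays moved. The work goes in short steps, Python scripts to look and compute and a tool call to move; the robot and the scene stay as the last step left them, time stands still between calls to the robot, and variables do not carry over. Pictures are saved under pics/ and viewed, and the job is handed in when it is done.

Besides the shell and the picture viewer there is one more tool, called as a command line: name --argument value ..., lists and objects as JSON in quotes. send_rows: Moves the arm, as the interface text tells. Its arguments: {"type":"object","properties":{"rows":{"type":"array"},"grip":{"type":"number"},"newtons":{"type":"number"}},"required":["rows"]}

```bash
mkdir -p pics
python3 - <<'E'
from station import ctrl
import cv2, numpy as np
for n in ("side","top"):
    p,d=ctrl.camera(n); cv2.imwrite(f"pics/{n}0.png",p[:,:,::-1]); np.savez(f"{n}0.npz",p=p,d=d)
    print(ctrl.camera_params(n), (d>0).mean())
print(ctrl.get_obs())
E
```

```text
{'vertical_fov': 43.98581784805668, 'cx': 256.8091315451892, 'cy': 192.24477368476806, 'cam_to_world': array([[-0.82059614,  0.38719949, -0.42035525,  0.20479624],
       [-0.57148055, -0.56320613,  0.59683233,  0.55140936],
       [-0.00565348,  0.72998315,  0.68344176,  0.67963084],
       [ 0.        ,  0.        ,  0.        ,  1.        ]])} 0.9959869384765625
{'vertical_fov': 46.56727915334303, 'cx': 259.28847408317114, 'cy': 187.99595425124437, 'cam_to_world': array([[ 0.0086369 ,  0.98899577, -0.1476915 ,  0.40925979],
       [-0.9998662 ,  0.01059328,  0.01246491,  0.0176343 ],
       [ 0.01389228,  0.14756408,  0.98895493,  0.91842771],
       [ 0.        ,  0.        ,  0.        ,  1.        ]])} 0.9960886637369791
{'time_s': 0.1, 'qpos': array([-1.20158746e+00,  3.00381855e-01,  1.52153300e+00,  4.63709838e-06,
        1.32071818e+00, -6.66263673e-02]), 'joint_vel': array([ 4.92724220e-05, -1.52118396e-03, -8.28871202e-04, -2.64172240e-04,
        5.84447515e-04, -2.78953966e-03]), 'tau': array([ 9.98416290e-04, -5.32648587e+01, -3.53286052e+01,  7.09248637e-02,
        2.35428015e-02, -3.99971930e-05]), 'ee_pos': array([ 0.23208844, -0.49836137,  0.20495563]), 'eef_rot': array([-1.64173998,  1.56975593,  1.93568676]), 'force': array([-0.10286599,  0.27487509,  0.26197709]), 'moment': array([ 0.00475803,  0.00742695, -0.00332681]), 'grip_width': 0.09384895775492105}
```

View pics/side0.png

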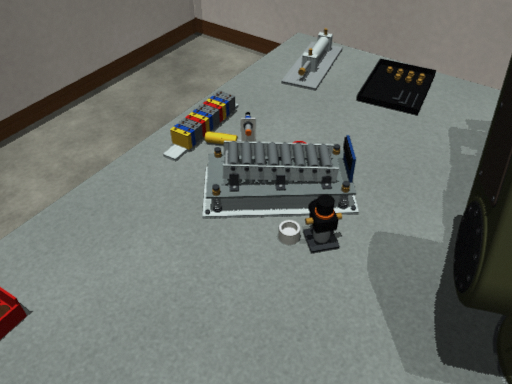

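View pics/top0.png

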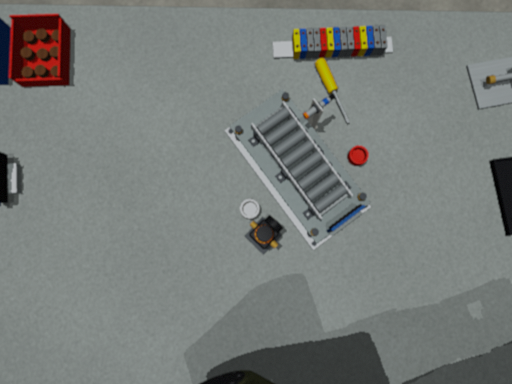

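```bash
cat > h.py <<'E'
import numpy as np
from station import ctrl
def cloud(n,d):
    c=ctrl.camera_params(n); H,W=d.shape
    f=H/2/np.tan(np.radians(c["vertical_fov"]/2))
    v,u=np.mgrid[:H,:W]
    P=np.stack([(u-c["cx"])/f*d,-(v-c["cy"])/f*d,-d],-1)
    T=c["cam_to_world"]; return P@T[:3,:3].T+T[:3,3]
def ray(n,u,v,z):
    c=ctrl.camera_params(n); f=192/np.tan(np.radians(c["vertical_fov"]/2))
    T=c["cam_to_world"]; r=T[:3,:3]@np.array([(u-c["cx"])/f,-(v-c["cy"])/f,-1])
    return T[:3,3]+r*(z-T[2,3])/r[2]
E
python3 - <<'E'
from h import *
import cv2
for n,(x0,y0,w,h) in (("side",(190,120,190,140)),("top",(210,80,190,140))):
    z=np.load(n+"0.npz"); p=z['p'];W=cloud(n,z['d'])
    cv2.imwrite(f"pics/{n}0z.png",cv2.resize(p[y0:y0+h,x0:x0+w,::-1],None,fx=4,fy=4,interpolation=cv2.INTER_CUBIC))
    print(n,"bench z",np.median(W[250:300,60:160,2]))
    m=np.zeros(W.shape[:2],bool); m[y0:y0+h,x0:x0+w]=1
    hi=m&(W[...,2]>.085)&(W[...,2]<.112)
    Q=W[hi]; print(len(Q),Q.min(0),Q.max(0))
    hsv=cv2.cvtColor(p,cv2.COLOR_RGB2HSV)
    b=m&(hsv[...,0]>100)&(hsv[...,0]<125)&(hsv[...,1]>150)&(W[...,2]>.06)
    print("blue",b.sum(),np.median(W[b],0),W[b].max(0),W[b].min(0))
E
```

```text
side bench z -0.0011928277260694897
3388 [ 0.43334284 -0.18578616  0.08500389] [0.69977837 0.02459607 0.11198774]
blue 179 [ 0.46498183 -0.1324584   0.09248992] [0.49929485 0.01156868 0.11390685] [ 0.42670459 -0.18151335  0.06052986]
top bench z -0.000685409284642946
3882 [ 0.4745336  -0.18452429  0.08500046] [0.69954091 0.02413567 0.11198271]
blue 88 [ 0.48949952 -0.15952023  0.11161713] [ 0.69858249 -0.11037806  0.12086293] [ 0.47439279 -0.1834692   0.1056649 ]
```

View pics/top0z.png

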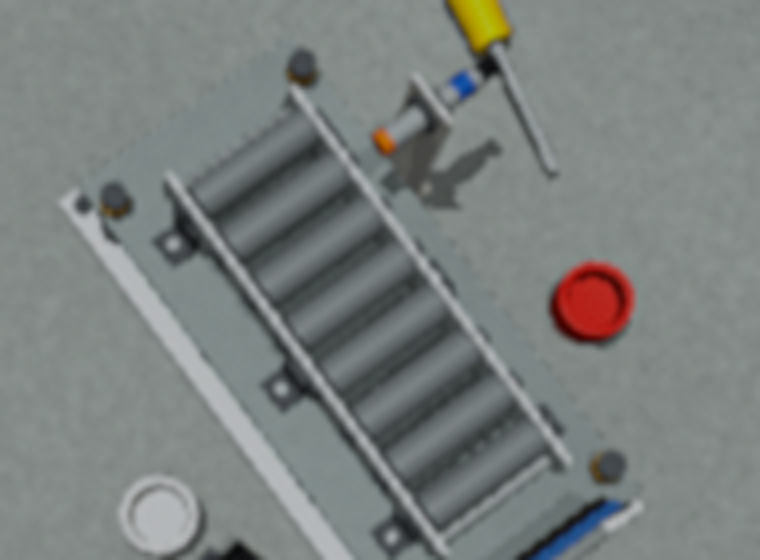

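View pics/side0z.png

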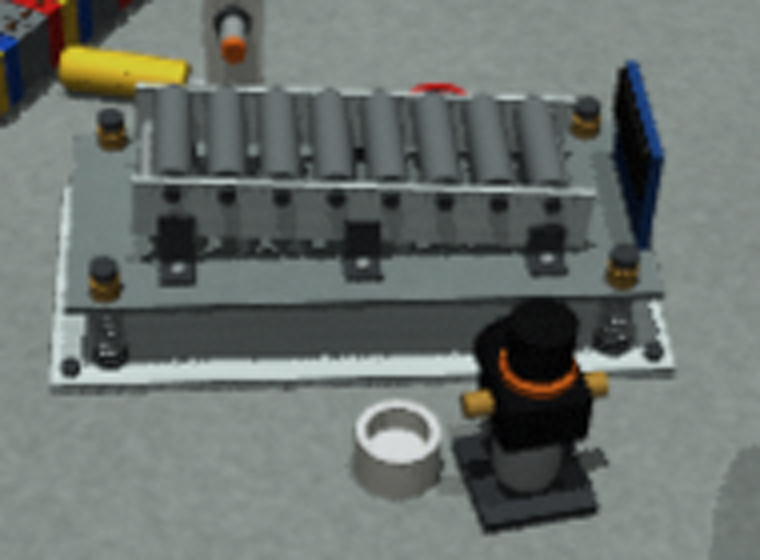

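Run:
```python
from h import *
import cv2
for n in ("top","side"):
    z=np.load(n+"0.npz"); W=cloud(n,z['d']); p=z['p'].astype(int)
    x0,y0,w,h=(190,120,190,140) if n=="side" else (210,80,190,140)
    m=np.zeros(W.shape[:2],bool); m[y0:y0+h,x0:x0+w]=1
    m&=(W[...,2]>.075)&(W[...,2]<.112)
    k,L,S,_=cv2.connectedComponentsWithStats(m.astype(np.uint8),connectivity=4)
    i=1+np.argmax(S[1:,4]); mm=L==i; print(n,S[i])
    cv2.imwrite(f"pics/{n}m.png",(mm*255).astype(np.uint8)[y0:y0+h,x0:x0+w])
    Q=W[mm]
    (c,s,a)=cv2.minAreaRect((Q[:,:2]*1000).astype(np.float32)); print("rect",c,s,a)
    c0=np.median(Q[:,:2],0)
    box=cv2.boxPoints((c,s,a)); 
    e=max((box[1]-box[0],box[2]-box[1]),key=np.linalg.norm); e=e/np.linalg.norm(e)
    if e[0]>0:e=-e
    print("dir",e,np.degrees(np.arctan2(e[1],e[0])))
    ex=e;ey=np.array([-e[1],e[0]])
    u=Q[:,:2]@ex; v=Q[:,:2]@ey
    cc=np.array(c)/1000
    u-=cc@ex; v-=cc@ey
    A=np.abs(v)<.028
    # z vs u profile
    b=np.arange(-.13,.131,.004)
    print([(round(1000*(t+.002)),round(1000*np.percentile(Q[A&(u>=t)&(u<t+.004),2],90),1)) for t in b if (A&(u>=t)&(u<t+.004)).sum()>5])
    # v extents
    print(np.percentile(v,[0,2,50,98,100]),np.percentile(u,[0,1,99,100]))
```

```text
top [ 251  101  102  118 3907]
rect (589.2305908203125, -72.23921203613281) (221.97567749023438, 83.82843017578125) 36.66899108886719
dir [-0.802099  -0.5971911] -143.33101
[(-108, np.float64(83.9)), (-100, np.float64(104.9)), (-96, np.float64(108.2)), (-92, np.float64(108.7)), (-88, np.float64(108.4)), (-84, np.float64(106.2)), (-80, np.float64(100.1)), (-76, np.float64(101.9)), (-72, np.float64(105.5)), (-68, np.float64(106.7)), (-64, np.float64(106.6)), (-60, np.float64(105.5)), (-56, np.float64(101.4)), (-48, np.float64(101.5)), (-44, np.float64(103.9)), (-40, np.float64(105.3)), (-36, np.float64(104.6)), (-32, np.float64(101.9)), (-28, np.float64(99.9)), (-24, np.float64(98.3)), (-20, np.float64(101.6)), (-16, np.float64(103.2)), (-12, np.float64(103.7)), (-8, np.float64(102.1)), (-4, np.float64(99.1)), (4, np.float64(98.8)), (8, np.float64(100.5)), (12, np.float64(101.9)), (16, np.float64(101.0)), (20, np.float64(98.0)), (28, np.float64(95.7)), (32, np.float64(98.1)), (36, np.float64(99.6)), (40, np.float64(99.6)), (44, np.float64(97.6)), (48, np.float64(95.2)), (56, np.float64
[... 1350 characters left out ...]
01.5)), (16, np.float64(101.1)), (20, np.float64(98.8)), (24, np.float64(95.4)), (28, np.float64(94.1)), (32, np.float64(96.9)), (36, np.float64(98.8)), (40, np.float64(100.0)), (44, np.float64(98.6)), (48, np.float64(95.1)), (52, np.float64(92.0)), (56, np.float64(93.4)), (60, np.float64(97.3)), (64, np.float64(97.9)), (68, np.float64(97.9)), (72, np.float64(94.8)), (76, np.float64(91.4)), (80, np.float64(90.3)), (84, np.float64(94.1)), (88, np.float64(95.8)), (92, np.float64(96.2)), (96, np.float64(94.8)), (100, np.float64(92.4)), (104, np.float64(90.0)), (108, np.float64(90.3))]
[-0.06319095 -0.06079358 -0.03452008  0.05874299  0.06319099] [-0.11147938 -0.10760949  0.10542984  0.11147944]
```

Run:
```python
from h import *
import cv2
from scipy.spatial.transform import Rotation as R
a=np.radians(-143.29); ex=np.array([np.cos(a),np.sin(a)]); ey=np.array([-ex[1],ex[0]])
for n in ("top","side"):
    z=np.load(n+"0.npz"); W=cloud(n,z['d'])
    Q=W.reshape(-1,3); c=np.array([.589,-.072])
    u=(Q[:,:2]-c)@ex; v=(Q[:,:2]-c)@ey
    top=.1015-.07*u
    r=Q[:,2]-top
    k=(np.abs(u)<.1)&(np.abs(v)<.06)&(r>-.0065)&(r<.003)
    print(n,np.percentile(v[k],[0,1,50,99,100]))
    # per side edges
    hcnt,b=np.histogram(v[k],np.arange(-.05,.051,.002)); print(list(zip((b[:-1]*1000).round().astype(int),hcnt)))
    us=[]
    for i in range(8):
        t=-.091+.026*i
        kk=(np.abs(v)<.025)&(np.abs(u-t)<.011)&(np.abs(r)<.012)
        # circle apex: fit parabola
        cf=np.polyfit(u[kk]-t,Q[kk,2]-0,2); ap=-cf[1]/2/cf[0]; us.append((round((t+ap)*1000,1),round(np.polyval(cf,ap)*1000,1)))
    print(us)
print(R.from_euler('xyz',ctrl.get_obs()['eef_rot']).as_matrix())
```

```text
top [-0.04145936 -0.03790817 -0.00088063  0.03803452  0.0414485 ]
[(np.int64(-50), np.int64(0)), (np.int64(-48), np.int64(0)), (np.int64(-46), np.int64(0)), (np.int64(-44), np.int64(0)), (np.int64(-42), np.int64(9)), (np.int64(-40), np.int64(18)), (np.int64(-38), np.int64(100)), (np.int64(-36), np.int64(70)), (np.int64(-34), np.int64(83)), (np.int64(-32), np.int64(75)), (np.int64(-30), np.int64(85)), (np.int64(-28), np.int64(72)), (np.int64(-26), np.int64(84)), (np.int64(-24), np.int64(75)), (np.int64(-22), np.int64(86)), (np.int64(-20), np.int64(79)), (np.int64(-18), np.int64(76)), (np.int64(-16), np.int64(82)), (np.int64(-14), np.int64(82)), (np.int64(-12), np.int64(79)), (np.int64(-10), np.int64(78)), (np.int64(-8), np.int64(79)), (np.int64(-6), np.int64(73)), (np.int64(-4), np.int64(91)), (np.int64(-2), np.int64(75)), (np.int64(0), np.int64(82)), (np.int64(2), np.int64(78)), (np.int64(4), np.int64(80)), (np.int64(6), np.int64(80)), (np.int64(8), np.int64(74)), (np.int64(10), np.int64(83)), (np.int64(12), np.int64(77)), (np.int64(14), np.int64(72)), (np.int64(16), np.int64(75)), (
[... 2130 characters left out ...]
p.int64(34), np.int64(37)), (np.int64(36), np.int64(34)), (np.int64(38), np.int64(10)), (np.int64(40), np.int64(3)), (np.int64(42), np.int64(1)), (np.int64(44), np.int64(0)), (np.int64(46), np.int64(0)), (np.int64(48), np.int64(0))]
[(np.float64(-92.1), np.float64(107.7)), (np.float64(-65.9), np.float64(105.9)), (np.float64(-40.0), np.float64(104.4)), (np.float64(-14.0), np.float64(102.3)), (np.float64(11.9), np.float64(100.5)), (np.float64(38.1), np.float64(98.7)), (np.float64(64.1), np.float64(97.1)), (np.float64(90.1), np.float64(95.4))]
[[-3.71261020e-04  4.22166467e-01 -9.06518249e-01]
 [ 9.71896397e-04 -9.06517731e-01 -4.22166624e-01]
 [-9.99999459e-01 -1.03777583e-03 -7.37473704e-05]]
```

send_rows --rows '[[[25,30,0,0.017],[30,33,0,0.017],[30,33,0,0.017],[30,33,0,0.017],[30,33,0,0.017],[30,33,0,0.017],[30,33,0,0.017],[30,33,0,0.017],[30,33,0,0.017],[30,33,0,0.017],[30,33,0,0.017],[30,33,0,0.018]]]' --grip 1 --newtons 20

```text
time_s: 1.3
ee_pos: [0.5881, -0.1039, 0.2052]
eef_rot: [-0.83, 1.57, 2.953]
force: [-0.0, -0.7, 0.6]
grip_width: 0.0017
```

send_rows --rows '[[[29,32,-10,0],[29,32,-20,0],[29,33,-20,0],[0,0,-20,0],[0,0,0,0],[0,0,0,0]]]'

```text
time_s: 1.9
ee_pos: [0.6739, -0.009, 0.1357]
eef_rot: [-0.565, 1.57, -3.066]
force: [-0.1, -0.3, 0.7]
grip_width: 0.0006
```

Run:
```python
from h import *
import cv2
from scipy.spatial.transform import Rotation as R
for n,(x0,y0,w,h) in (("side",(190,90,190,140)),("top",(210,80,190,140))):
    p,d=ctrl.camera(n)
    cv2.imwrite(f"pics/{n}1z.png",cv2.resize(p[y0:y0+h,x0:x0+w,::-1],None,fx=4,fy=4,interpolation=cv2.INTER_CUBIC))
o=ctrl.get_obs();print(o['ee_pos'],o['force'],o['time_s'],o['grip_width'],R.from_euler('xyz',o['eef_rot']).as_matrix()[:,1])
```

```text
[ 0.67441115 -0.00940369  0.13716527] [ 0.60925414 -0.60941333  1.19835383] 2.0 0.00034895521755570655 [ 0.59703428 -0.80221458  0.00135611]
```

View pics/side1z.png

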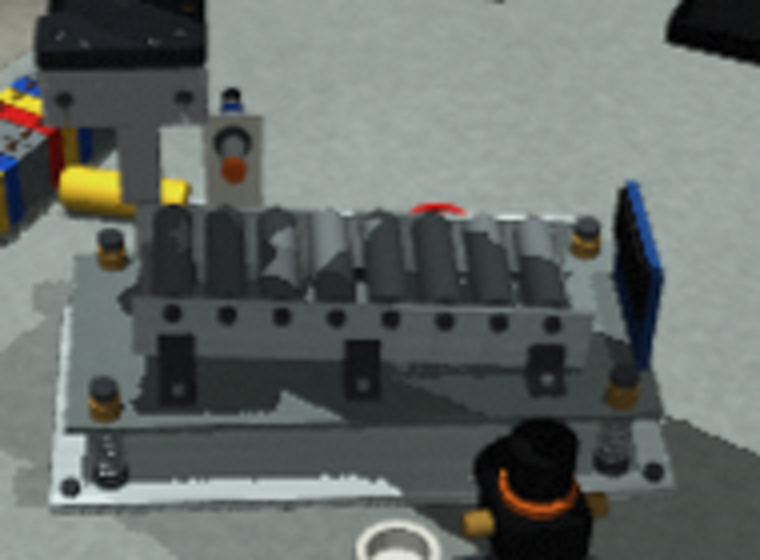

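send_rows --rows '[[[-6,-4,-10,0],[-6,-4,-11,0],[0,0,0,0],[0,0,0,0],[0,0,0,0]]]'

```text
time_s: 2.5
ee_pos: [0.6628, -0.0167, 0.1158]
eef_rot: [2.44, 1.569, -0.061]
force: [-0.0, 0.3, 0.1]
grip_width: 0.0003
```

Run:
```python
from h import *
for i in range(3):
    o=ctrl.get_obs();print(o['ee_pos'],o['force'],o['time_s'])
```

```text
[ 0.66276911 -0.01672215  0.11580185] [-0.01403557  0.30422247  0.13137836] 2.5
[ 0.66276911 -0.01672215  0.11580185] [-0.01403557  0.30422247  0.13137836] 2.5
[ 0.66276911 -0.01672215  0.11580185] [-0.01403557  0.30422247  0.13137836] 2.5
```

send_rows --rows '[[[0,0,-3,0],[0,0,-1,0],[0,0,0,0],[0,0,0,0]]]'

```text
time_s: 2.9
ee_pos: [0.6622, -0.0165, 0.1104]
eef_rot: [-0.723, 1.571, 3.059]
force: [0.3, -0.6, -0.5]
grip_width: 0.0008
```

send_rows --rows '[[[0,0,-1,0],[0,0,0,0],[0,0,0,0]]]'

```text
time_s: 3.2
ee_pos: [0.6622, -0.0166, 0.1094]
eef_rot: [-0.761, 1.571, 3.021]
force: [0.3, 0.6, -0.5]
grip_width: 0.0006
```

send_rows --rows '[[[0,0,-1,0],[0,0,0,0],[0,0,0,0]]]'

```text
time_s: 3.5
ee_pos: [0.6622, -0.0166, 0.1086]
eef_rot: [2.582, 1.571, 0.081]
force: [-0.8, 0.2, 1.0]
grip_width: 0.0005
```

send_rows --rows '[[[0,0,-1,0],[0,0,0,0],[0,0,0,0]]]'

```text
time_s: 3.8
ee_pos: [0.6623, -0.0166, 0.1077]
eef_rot: [2.455, 1.57, -0.046]
force: [1.1, 0.4, 3.4]
grip_width: 0.0005
```

send_rows --rows '[[[0,0,6,0],[12,9,0,0],[0,0,-5,0],[0,0,0,0],[0,0,0,0],[0,0,0,0]]]'

```text
time_s: 4.4
ee_pos: [0.6739, -0.0079, 0.1084]
eef_rot: [-0.597, 1.57, -3.098]
force: [-0.2, -0.0, 0.4]
grip_width: 0.0006
```

send_rows --rows '[[[-4,-3,-0.35,0],[-4,-3,-0.35,0],[-4,-3,-0.35,0]]]'

```text
time_s: 4.7
ee_pos: [0.6618, -0.0169, 0.1077]
eef_rot: [2.84, 1.57, 0.339]
force: [-1.6, 1.3, 2.8]
grip_width: 0.0005
```

send_rows --rows '[[[-4,-3,-0.35,0],[-4,-3,-0.35,0],[-4,-3,-0.35,0],[-4,-3,-0.35,0],[-4,-3,-0.35,0]]]'

```text
time_s: 5.2
ee_pos: [0.6419, -0.0318, 0.1057]
eef_rot: [2.507, 1.571, 0.006]
force: [-0.1, 1.4, 4.1]
grip_width: 0.0005
```

send_rows --rows '[[[-4,-3,-0.35,0],[-4,-3,-0.35,0],[-4,-3,-0.35,0],[-4,-3,-0.35,0],[-4,-3,-0.35,0]]]'

```text
time_s: 5.7
ee_pos: [0.6219, -0.0469, 0.1039]
eef_rot: [2.709, 1.571, 0.208]
force: [0.0, 0.2, 3.5]
grip_width: 0.0007
```

send_rows --rows '[[[-4,-3,-0.33,0],[-4,-3,-0.33,0],[-4,-3,-0.33,0],[-4,-3,-0.33,0],[-4,-3,-0.33,0]]]'

```text
time_s: 6.2
ee_pos: [0.6018, -0.0618, 0.1022]
eef_rot: [-1.292, 1.571, 2.49]
force: [-0.5, 0.7, 1.9]
grip_width: 0.0008
```

send_rows --rows '[[[-4,-3,-0.35,0],[-4,-3,-0.35,0],[-4,-3,-0.35,0],[-4,-3,-0.35,0],[-4,-3,-0.35,0]]]'

```text
time_s: 6.7
ee_pos: [0.5818, -0.0768, 0.1004]
eef_rot: [-1.192, 1.571, 2.591]
force: [0.6, 0.4, 3.6]
grip_width: 0.0002
```

send_rows --rows '[[[-4,-3,-0.35,0],[-4,-3,-0.35,0],[-4,-3,-0.35,0],[-4,-3,-0.35,0],[-4,-3,-0.35,0]]]'

```text
time_s: 7.2
ee_pos: [0.5618, -0.0918, 0.0987]
eef_rot: [-1.675, 1.571, 2.107]
force: [-0.9, 0.2, 2.9]
grip_width: 0.0003
```

send_rows --rows '[[[-4,-3,-0.35,0],[-4,-3,-0.35,0],[-4,-3,-0.35,0],[-4,-3,-0.35,0],[-4,-3,-0.35,0],[-4,-3,-0.35,0],[-4,-3,-0.35,0]]]'

```text
time_s: 7.9
ee_pos: [0.5338, -0.1128, 0.0963]
eef_rot: [-2.997, 1.571, 0.785]
force: [-0.3, 1.1, 3.7]
grip_width: 0.0006
```

send_rows --rows '[[[-4,-3,-0.35,0],[-4,-3,-0.35,0],[-4,-3,-0.35,0],[-4,-3,-0.35,0],[-4,-3,-0.35,0],[-4,-3,-0.35,0],[-4,-3,-0.35,0]]]'

```text
time_s: 8.6
ee_pos: [0.5058, -0.1338, 0.0938]
eef_rot: [0.022, 1.571, -2.479]
force: [-0.7, 0.5, 1.0]
grip_width: 0.0002
```

send_rows --rows '[[[-4,-3,0,0],[0,0,5,0],[0,0,20,0],[0,0,30,0],[0,0,40,0],[0,0,40,0],[0,0,0,0],[0,0,0,0]]]'

```text
time_s: 9.4
ee_pos: [0.5023, -0.1366, 0.2292]
eef_rot: [2.138, 1.57, -0.362]
force: [-0.6, -0.8, -0.4]
grip_width: 0.0005
```

Run:
```python
from h import *
import cv2
for n,(x0,y0,w,h) in (("side",(190,100,190,160)),("top",(210,80,190,140))):
    p,d=ctrl.camera(n)
    cv2.imwrite(f"pics/{n}2z.png",cv2.resize(p[y0:y0+h,x0:x0+w,::-1],None,fx=4 if n=='top' else 3.5,fy=4 if n=='top' else 3.5,interpolation=cv2.INTER_CUBIC))
o=ctrl.get_obs();print(o['ee_pos'],o['force'],o['time_s'])
```

```text
[ 0.5017134  -0.13641309  0.22760043] [-0.61871659  0.0208639   0.74154823] 9.5
```

View pics/side2z.png

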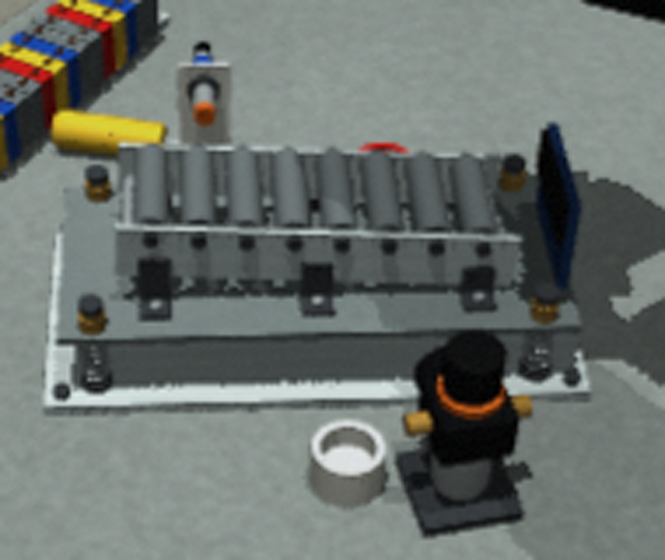

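View pics/top2z.png

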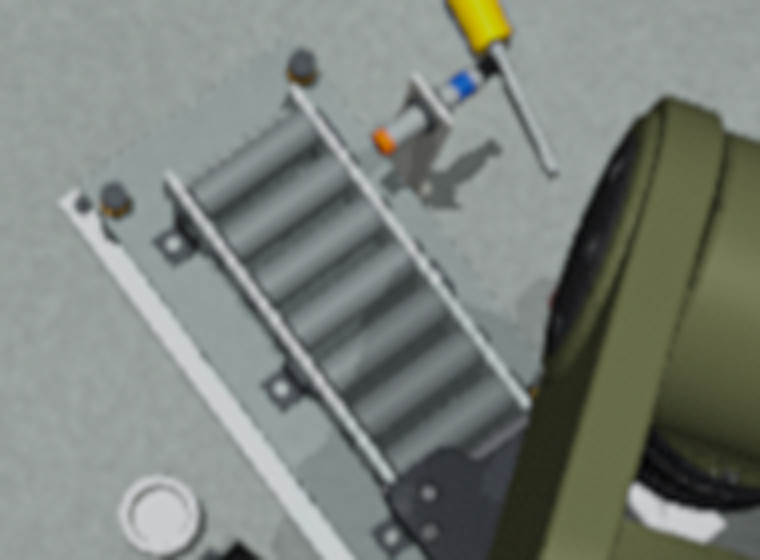

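```bash
python3 -c "
from station import ctrl
print(ctrl.hand_in())"
```

```text
the job is handed in; nothing more can be done
None
```

I made one light stroke with the closed fingertips along the centre line, from just uphill of roller 1 to about 19 mm past the top of roller 8. I stopped short of the blue stop, lifted clear and handed in at about 9.5 s.

- **Contact:** At the points where I read the force, on or near rollers 1–7, the upward force was 1.9–4.1 N. That presses the track down by about 1–2 mm of its 10 mm.
- **Roller 8:** I have no force reading directly on it. The fingertip was about 95 mm up there, which matches its measured top. The descent was steady, and roller 7 read 3.7 N just before it, so I infer contact.
- **Rotation:** The rollers are plain grey, so the pictures cannot show that they turned. I infer it from the contact and the stroke direction.
- **Surroundings:** The last pictures show the track back up and the sensor, white part, regulator and screwdriver where they were. In the last top view the arm hid the red part and most of the stop end. In the side view the red part is only partly visible, where it was before.

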